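# Unstack the workpieces into their trays

### The job

Take the two little stacks on the planer top apart and lay each of the four pieces (reddish-brown wooden block, cork sanding block, wedge, small flat block) the right side up and flat on the floor of the tray made to its size. Do not tip any piece over on the way, and leave the block plane and the chisel where they lie.

Things in the scene. Friction and masses are not known exactly. Their poses are not given: they have to be found in the camera images.
- brown_block: reddish-brown wooden block, 50 x 110 x 28 mm high; always the lower piece of one of the two stacks, standing on the planer top. Loose. Origin: centre of its underside; x along its short, y along its long side, z up.
- cork_block: cork sanding block, light brown, 51 x 78 x 30 mm high; always the lower piece of the other stack, standing on the planer top. Loose. Origin: centre of its underside; x along its short, y along its long side, z up.
- wedge: sawn pale wooden wedge, upright sides, 32 x 90 mm, top sloping from 34 mm high at its -y end to 6 mm at +y (about 20 mm in the middle; grip 15 mm from the middle toward -y); lies 28 or 30 mm up on the brown or the cork block, askew by up to 45 degrees. Loose. Origin: centre of its underside; x along its short, y along its long side, z up.
- small_block: small flat block of greyish-tan wood, 30 x 70 x 18 mm high; lies on top of the other lower piece (28 or 30 mm up), turned askew by up to 45 degrees. Loose. Origin: centre of its underside; x along its short, y along its long side, z up.
- tray_brown: fixed low wooden tray with a darker rail, made for the brown_block: recess 66 x 126 mm (8 mm larger than the piece on each side), floor 3 mm and rail (6 mm wide) 8 mm above the planer top; the fingers come over the rail. Origin: centre of its underside, on the planer top; x along its short, y along its long side; the piece may lie either way round
- tray_cork: fixed low wooden tray with a darker rail, made for the cork_block: recess 67 x 94 mm (8 mm larger than the piece on each side), floor 3 mm and rail (6 mm wide) 8 mm above the planer top; the fingers come over the rail. Origin: centre of its underside, on the planer top; x along its short, y along its long side; the piece may lie either way round
- tray_wedge: fixed low wooden tray with a darker rail, made for the wedge: recess 48 x 106 mm (8 mm larger than the piece on each side), floor 3 mm and rail (6 mm wide) 8 mm above the planer top; the fingers come over the rail. Origin: centre of its underside, on the planer top; x along its short, y along its long side; the piece may lie either way round
- tray_small: fixed low wooden tray with a darker rail, made for the small_block: recess 46 x 86 mm (8 mm larger than the piece on each side), floor 3 mm and rail (6 mm wide) 8 mm above the planer top; the fingers come over the rail. Origin: centre of its underside, on the planer top; x along its short, y along its long side; the piece may lie either way round
- plane: block plane (black and metal hand tool), 52 x 165 x 56 mm, lying loose to the right of and behind the work; leave it alone. Origin: centre of its underside, y along its length
- chisel: wide bench chisel with a wooden handle, 26 x 239 x 26 mm, lying loose in front of the work, on the robot's side; leave it alone. Origin: centre of its underside box, y along its length toward the handle

How it is judged:
By the outcome, as a careful person would: the job done as asked, in the order asked, and still so for the second after the job is handed in, with the robot touching nothing.
It also fails if it takes over 104 s, if anything falls off the work surface, if the arm or the gripper's body presses on something with over 40 N, if the wrist force passes 120 N, or if a joint passes its speed limit or range.

### The arm

A 7-joint arm with a two-finger parallel gripper is mounted at the origin on a cart in front of the work surface, level with it; the furniture and walls round the work are solid. World frame = base frame: x ahead of the robot, y to its left, z up, the work surface at z = 0. Lengths are in m, angles in rad, forces in N, time in s.
With the tool pointing down it reaches from about 0.425 to 0.95 m from the base axis. Payload 4.7 kg.
Tool frame: the origin (TCP) lies on the centre line of the jaws, within the pads' length; the fingertips stand 19 mm ahead of it and the grasp point (between the pads) is the TCP; z points along the fingers, y is the line along which they close (so a half turn about z gives the same grasp; the last joint's range is limited). The gripper opens to 87 mm and grips with 3 to 60 N. Pads are 19 mm wide; open, the fingers measure 117 mm over their backs; the gripper's body (75 mm by 190 mm) begins 51 mm behind the grasp point.
Start: joints at [-1.35, 0.469, -0.049, 1.532, 0.024, 1.141, -0.082], TCP at [0.167, 0.654, 0.242] pointing down, gripper open.
Joint ranges: [-2.59, 2.59], [-0.33, 1.99], [-1.39, 1.29], [0.1, 2.45], [-1.04, 4.18], [0.21, 1.99], [-2.66, 2.66]. Speed limits (rad/s): [2.57, 2.57, 3.14, 3.14, 3.14, 3.14, 3.14].

### API

Orientations are given as a unit quaternion [x, y, z, w].
In Python, from plant import bot gives the robot as it stands.
- The arm moves only by the tool servo_tool, never from a script. Its arguments are lists of equal length, an entry for each row: "translation": the shift along the tool's x, y, z in mm, a list of three; "spin": the turn about the tool's z in degrees. In form: {"translation": [[x, y, z], ...], "spin": [spin, ...]}. A call has 1 to 10 rows; each row is the pose to reach, as a shift and turn from the pose commanded when the call began, along the tool's axes at that moment; what a row does not reach only later rows make up. A row lasts 1/10 s, in which the tool goes at most 50 mm and 8.59 degrees, less where a joint would pass 70% of its speed; a pose out of reach is approached as far as the arm can. A call with a gripper value outside its range is refused whole. "fingers" is the finger opening in mm, from 0 to 87, set as the call begins (left out, the last holds). The fingers move at their own pace and stop on an object; "force" is the grip in N (left out, the last holds). Time passes only in rows, so rows that repeat a pose let the fingers close. It gives the time, the measured TCP pose, the force, the opening and the grip force at its end, in the units of the state.
- bot.observe(): the state, without advancing time (a new reading comes with each control period).
- bot.get_image(name): name is "scene" or "top" or "wrist"; returns a dict with "img" (420x560x3 uint8, red, green, blue), "fx", "fy", "cx", "cy" (pixels), "eye" and "orientation" of the camera in the world. Camera axes: x right, y up, looking along -z (the intrinsics and any distortion apply to the point x, -y, -z); pixel columns grow to the right and rows downward; lengths in m; the calibration is good to about 2 mm. A picture is of the moment at which its call begins. There is no depth.
- bot.hand_in(): hands the job in; it is judged then, once.
The state is a dict: "clock": time; "joint_positions": joint angles; "joint_vel": joint speeds; "effort": joint torques, N m; "tool_pos": TCP position; "orientation": TCP orientation; "contact_force": force on the tool from outside, world axes, zero at the start; "ft_torque": the same for the moment, N m; "gripper_width": finger opening in m; "finger_force": force on a finger pad.
Only numpy, scipy, OpenCV 4.12 (cv2) and the standard library are available. Lean on these libraries where they do the work, as an engineer would, in place of code of your own. Each camera call takes 0.05 s, during which the arm holds its last target. There are 200 camera calls.

## Working session

There is one attempt and no reset: what is moved stays moved. The work goes in short steps, Python scripts to look and compute and a tool call to move; the robot and the scene stay as the last step left them, time stands still between calls to the robot, and variables do not carry over. Pictures are saved under pics/ and viewed, at most 14 in all, crops included, and the job is handed in when it is done.

Besides the shell and the picture viewer there is one more tool, called after ">>>" as name(argument=value, ...) on one line, values as JSON. servo_tool: Moves the arm, as the interface text tells. Its arguments: {"type":"object","properties":{"translation":{"type":"array"},"spin":{"type":"array"},"fingers":{"type":"number"},"force":{"type":"number"}},"required":["translation","spin"]}

```bash
mkdir -p pics; ls; python3 - <<'E'
from plant import bot
import cv2
s=bot.observe(); print(s)
for n in("scene","top"):
    r=bot.get_image(n); cv2.imwrite(f"pics/{n}0.png",r["img"][:,:,::-1]); print(n,{k:v for k,v in r.items() if k!="img"})
E
```

```text
pics
{'clock': 0.0, 'joint_positions': array([-1.34989469,  0.46945378, -0.04862562,  1.53370789,  0.02409708,
        1.1409827 , -0.08225127]), 'joint_vel': array([ 0.00078396, -0.00065118,  0.00115047, -0.00029313, -0.00142312,
       -0.00012588,  0.00092553]), 'effort': array([-1.57093223e-04, -5.07972658e+01, -8.05877382e-02, -2.36157936e+01,
       -6.13194541e-02,  3.78489133e-02,  1.82921667e-04]), 'tool_pos': array([0.16669792, 0.65350611, 0.24048526]), 'orientation': array([ 1.24523270e-01,  9.92216201e-01, -9.78485706e-04, -9.48198076e-05]), 'contact_force': array([-0.30778162,  0.24141695, -0.38690468]), 'ft_torque': array([ 0.05038284, -0.02959016, -0.00372861]), 'finger_force': 0.0, 'gripper_width': 0.08689948320957673}
scene {'fx': 379.2496371840532, 'fy': 379.2496371840532, 'cx': 277.0107980751504, 'cy': 210.15919804769604, 'eye': array([ 0.06116375, -0.45529742,  0.65570716]), 'orientation': array([ 0.32188168, -0.19268522, -0.47686011,  0.7949019 ])}
top {'fx': 408.4577471148558, 'fy': 408.4577471148558, 'cx': 280.6891408021389, 'cy': 215.162395382957, 'eye': array([ 0.42897126, -0.16880377,  1.02214345]), 'orientation': array([ 0.05602321, -0.0626266 , -0.7021437 ,  0.70705978])}
```

View pics/top0.png

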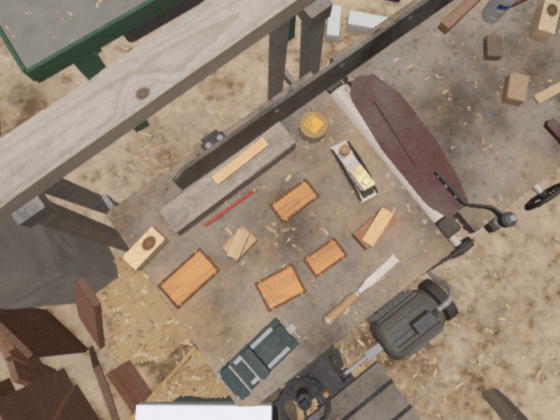

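View pics/scene0.png

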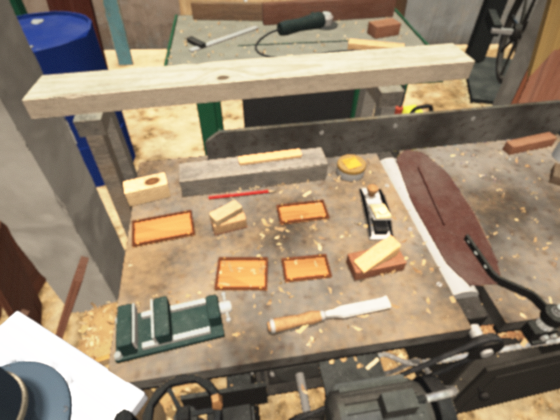

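Top view: trays at (190,278) brown, (281,287) cork, (295,201) wedge and (325,257) small; stacks at (240,243), cork below, and (375,228), brown below. The scene view agrees. Next I measure the trays by colour and enlarge the stacks.

```bash
cat > h.py <<'E'
import numpy as np, cv2
from scipy.spatial.transform import Rotation as R
def ray(c,uv,z):
    uv=np.atleast_2d(np.asarray(uv,float))
    d=np.c_[(uv[:,0]-c["cx"])/c["fx"],-(uv[:,1]-c["cy"])/c["fy"],-np.ones(len(uv))]
    d=R.from_quat(c["orientation"]).apply(d)
    return c["eye"]+d*((z-c["eye"][2])/d[:,2])[:,None]
def rect(c,pts,z):
    P=ray(c,pts,z)[:,:2]
    (cx,cy),(w,h),a=cv2.minAreaRect((P*1000).astype(np.float32))
    if w>h: w,h,a=h,w,a+90
    # a = direction of w axis; long-axis direction = a+90
    return round(cx),round(cy),round(w),round(h),round((a+90+90)%180-90,1)   # mm, long-axis yaw deg
def tool(s):
    r=R.from_quat(s["orientation"]).as_matrix(); return s["tool_pos"],r
def go(s,xyz,yaw_close=None):
    """shift in tool axes (mm) to world xyz (mm), spin (deg) to make tool y lie along world yaw_close"""
    p,r=tool(s); sh=r.T@(np.array(xyz)-p*1000); out=[sh.round(1)]
    if yaw_close is not None:
        t=np.radians(yaw_close); v=r.T@[np.cos(t),np.sin(t),0]
        a=np.degrees(np.arctan2(-v[0],v[1])); out.append(round((a+90)%180-90,1))
    return out
E
python3 - <<'E'
from plant import bot
from h import *
for n in("top","scene"):
    c=bot.get_image(n); im=c["img"]; hsv=cv2.cvtColor(im,cv2.COLOR_RGB2HSV)
    m=cv2.inRange(hsv,(6,150,110),(18,255,255)); m=cv2.morphologyEx(m,cv2.MORPH_CLOSE,np.ones((3,3)))
    for k in cv2.findContours(m,cv2.RETR_EXTERNAL,cv2.CHAIN_APPROX_NONE)[0]:
        if cv2.contourArea(k)>400: print(n,k[:,0].mean(0).round(),rect(c,k[:,0],.003))
    if n=="top":
        a=[cv2.resize(im[y-40:y+40,x-40:x+40],(400,400),interpolation=cv2.INTER_CUBIC) for x,y in((240,243),(375,228))]
        cv2.imwrite("pics/st.png",np.hstack(a)[:,:,::-1])
        print(ray(c,[(240,243),(375,228),(300,305),(345,290)],0.04))
E
```

```text
[[ 0.52679655 -0.07990033  0.04      ]
 [ 0.56570429 -0.4070212   0.04      ]
 [ 0.38158571 -0.22423668  0.04      ]
 [ 0.41693859 -0.33095962  0.04      ]]
scene [305. 268.] (500, -288, 57, 94, -55.3)
scene [162. 228.] (447, 47, 78, 133, -47.1)
scene [302. 212.] (642, -212, 63, 114, -53.2)
```

View pics/st.png

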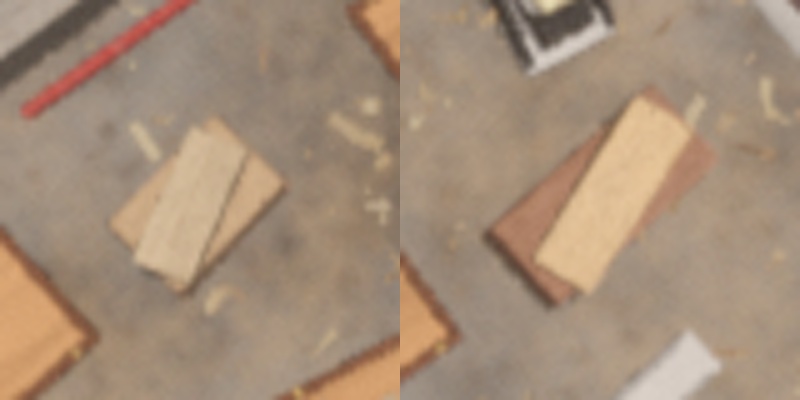

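Left is small_block on cork, with its top-face corners in the crop at (195,125), (247,150), (185,285), (133,260). Right is the wedge on brown, at (635,95), (690,135), (585,293), (535,262). The next crop from the scene view should show which wedge end is high.

```bash
python3 - <<'E'
from plant import bot
from h import *
T=bot.get_image("top"); im=T["img"]; hsv=cv2.cvtColor(im,cv2.COLOR_RGB2HSV)
print([hsv[y,x].tolist() for x,y in((190,278),(281,287),(295,201),(325,257),(368,235))])
m=cv2.inRange(hsv,(6,115,60),(20,255,255)); m=cv2.morphologyEx(m,cv2.MORPH_CLOSE,np.ones((3,3)))
for k in cv2.findContours(m,cv2.RETR_EXTERNAL,cv2.CHAIN_APPROX_NONE)[0]:
    if cv2.contourArea(k)>250: print("top",k[:,0].mean(0).round(),rect(T,k[:,0],.006))
f=lambda q,x,y:np.array(q)/5+[x-40,y-40]
print("small",rect(T,f([(195,125),(247,150),(185,285),(133,260)],240,243),.048))
print("cork",rect(T,f([(212,115),(285,185),(183,293),(110,222)],240,243),.03))
w=f([(235,95),(290,135),(185,293),(135,262)],375,228)
for z in(.05,):print("wedge",rect(T,w,z))
print("brown",rect(T,f([(250,83),(318,155),(155,305),(87,232)],375,228),.024))
c=bot.get_image("scene")
a=[cv2.resize(c["img"][y-40:y+40,x-40:x+40],(400,400),interpolation=cv2.INTER_CUBIC) for x,y in((228,217),(377,258))]
cv2.imwrite("pics/st2.png",np.hstack(a)[:,:,::-1])
E
```

```text
[[14, 119, 222], [14, 120, 213], [14, 122, 200], [14, 121, 209], [16, 86, 223]]
top [ 19. 402.] (158, 431, 57, 120, 57.5)
top [125. 389.] (187, 178, 45, 109, 37.5)
top [ 34. 344.] (303, 411, 165, 205, 39.0)
top [279. 288.] (423, -177, 76, 103, -61.8)
top [188. 278.] (444, 48, 76, 136, -46.7)
top [325. 257.] (498, -288, 55, 95, -54.9)
top [294. 200.] (640, -212, 59, 115, -52.4)
small (524, -76, 28, 71, -23.5)
cork (526, -78, 50, 72, -42.6)
wedge (566, -412, 32, 96, -32.0)
brown (571, -413, 49, 112, -47.8)
```

View pics/st2.png

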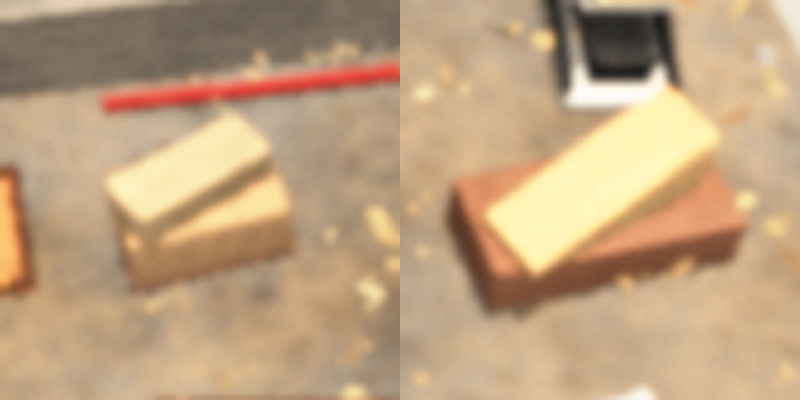

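Scene crop: the wedge's thick end is at the far right (+x, −y) and it is thin at (510,240). Next: the wedge corners at their own heights, beam clearance, and the first move.

```bash
python3 - <<'E'
from plant import bot
from h import *
T=bot.get_image("top"); c=bot.get_image("scene"); s=bot.observe()
def tri(a,b):
    d1=ray(T,a,0)[0]-T["eye"]; d2=ray(c,b,0)[0]-c["eye"]
    t=np.linalg.lstsq(np.c_[d1,-d2],c["eye"]-T["eye"],rcond=None)[0]
    return ((T["eye"]+d1*t[0])*1e3).round(),((c["eye"]+d2*t[1])*1e3).round()
print("beam",tri((143,93),(222,84)),"post top",tri((320,10),(380,85)),"box",tri((294,147),(326,155)))
f=lambda q,x,y:np.array(q)/5+[x-40,y-40]
w=f([(235,95),(290,135),(185,293),(135,262)],375,228)
P=np.r_[ray(T,w[:2],.062),ray(T,w[2:],.034)][:,:2]*1e3
hi=P[:2].mean(0);lo=P[2:].mean(0);d=(hi-lo)/np.linalg.norm(hi-lo)
print("wedge",hi,lo,np.linalg.norm(hi-lo),np.degrees(np.arctan2(d[1],d[0])),"mid",(hi+lo)/2,"grip",(hi+lo)/2+15*d)
print(go(s,(524,-76,240),66.5),tool(s)[1].round(3),s["tool_pos"])
E
```

```text
beam (array([860., 141., 143.]), array([858., 144., 142.])) post top (array([1071., -267.,  150.]), array([1061., -245.,  141.])) box (array([ 751., -208.,   94.]), array([ 755., -217.,   96.]))
wedge [ 603.9653912  -433.00629245] [ 528.38500977 -387.73708442] 88.10048383807094 -30.919689225143625 mid [ 566.17520049 -410.37168844] grip [ 579.0435262  -418.07922977]
[array([-526.6, -619. ,    1.5]), np.float64(9.2)] [[-0.969  0.247 -0.   ]
 [ 0.247  0.969 -0.   ]
 [ 0.    -0.    -1.   ]] [0.16682558 0.65399272 0.24144383]
```

>>> servo_tool(translation=[[-527, -619, 0], [-527, -619, 0], [-527, -619, 0], [-527, -619, 0], [-527, -619, 0], [-527, -619, 0], [-527, -619, 0], [-527, -619, 0], [-527, -619, 0], [-527, -619, 0]], spin=[9, 9, 9, 9, 9, 9, 9, 9, 9, 9], fingers=60, force=20)

```text
clock: 1.4
tool_pos: [0.3874, 0.2032, 0.242]
orientation: [0.202, 0.979, 0.001, 0.0]
contact_force: [1.1, 0.7, 0.8]
gripper_width: 0.0601
finger_force: 0.0
```

```bash
python3 - <<'E'
from plant import bot
from h import *
s=bot.observe(); print(go(s,(524,-76,200),66.5),s["joint_positions"].round(2),s["tool_pos"])
E
```

```text
[array([-235.9, -202.5,   41.8]), np.float64(0.2)] [-0.8   0.07  0.23  2.08 -0.02  1.    0.61] [0.38739296 0.203202   0.24199426]
```

>>> servo_tool(translation=[[-236, -202, 0], [-236, -202, 0], [-236, -202, 40], [-236, -202, 40], [-236, -202, 40], [-236, -202, 40], [-236, -202, 40], [-236, -202, 40], [-236, -202, 40]], spin=[0, 0, 0, 0, 0, 0, 0, 0, 0])

```text
clock: 2.3
tool_pos: [0.5233, -0.073, 0.2014]
orientation: [0.202, 0.979, 0.0, -0.0]
contact_force: [0.1, 0.9, -0.0]
gripper_width: 0.0601
finger_force: 0.0
```

```bash
python3 - <<'E'
from plant import bot
from h import *
s=bot.observe(); print(go(s,(524,-76,120),66.5),s["joint_positions"].round(2),s["tool_pos"])
c=bot.get_image("wrist"); print({k:v for k,v in c.items() if k!="img"}); cv2.imwrite("pics/w1.png",c["img"][:,:,::-1])
E
```

```text
[array([-1.9, -2.6, 81.4]), np.float64(0.2)] [-0.33  0.29  0.48  1.95 -0.16  0.94  1.39] [ 0.5233355  -0.07296473  0.2014295 ]
{'fx': 378.7393765433196, 'fy': 378.7393765433196, 'cx': 279.8234424530243, 'cy': 207.72643298841692, 'eye': array([ 0.44718771, -0.03953352,  0.34388884]), 'orientation': array([-0.12606868, -0.08351136,  0.54344686,  0.82571063])}
```

View pics/w1.png

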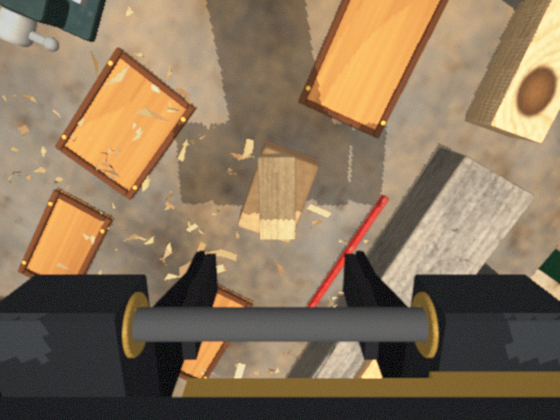

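The wrist view is clear. Small-block top corners are (260,157), (295,155), (294,240), (260,240). The cork underneath shows corners at (267,145), (319,165) and (240,227). The tray at (128,122) is cork's.

```bash
python3 - <<'E'
from plant import bot
from h import *
s=bot.observe(); c=bot.get_image("wrist")
print("small",rect(c,[(260,157),(295,155),(294,240),(260,240)],.048))
print("cork corners",ray(c,[(267,145),(319,165),(240,227)],.03).round(3))
print("corktray",rect(c,[(118,48),(196,106),(133,198),(57,145)],.008))
E
```

```text
small (525, -74, 29, 72, -23.2)
cork corners [[ 0.484 -0.066  0.03 ]
 [ 0.516 -0.032  0.03 ]
 [ 0.54  -0.117  0.03 ]]
corktray (423, -174, 78, 104, -61.0)
```

>>> servo_tool(translation=[[-2, -1, 45], [-2, -1, 90], [-2, -1, 125], [-2, -1, 140], [-2, -1, 145], [-2, -1, 145], [-2, -1, 145]], spin=[0, 0, 0, 0, 0, 0, 0])

```text
clock: 3.1
tool_pos: [0.5259, -0.075, 0.0577]
orientation: [0.202, 0.979, 0.0, 0.001]
contact_force: [-0.7, -0.1, 0.4]
gripper_width: 0.0601
finger_force: 0.0
```

>>> servo_tool(translation=[[0, 0, 0], [0, 0, 0], [0, 0, 0], [0, 0, 0], [0, 0, 0], [0, 0, 0], [0, 0, -10], [0, 0, -30], [0, 0, -60], [0, 0, -60]], spin=[0, 0, 0, 0, 0, 0, 0, 0, 0, 0], fingers=10)

```text
clock: 4.1
tool_pos: [0.5276, -0.0762, 0.1202]
orientation: [0.202, 0.979, 0.001, 0.004]
contact_force: [1.0, -0.3, 0.8]
gripper_width: 0.0298
finger_force: 20.0
```

```bash
python3 - <<'E'
from plant import bot
from h import *
s=bot.observe(); print(go(s,(499,-288,120),-55+90),s["joint_positions"].round(2),s["tool_pos"],s["gripper_width"],s["finger_force"])
E
```

```text
[array([-5.760e+01, -2.058e+02,  1.000e-01]), np.float64(31.7)] [-0.29  0.4   0.45  2.02 -0.25  0.77  1.47] [ 0.52762422 -0.07620665  0.12023518] 0.02982622317892054 19.992575347423553
```

>>> servo_tool(translation=[[-58, -206, 0], [-58, -206, 0], [-58, -206, 0], [-58, -206, 0], [-58, -206, 0], [-58, -206, 0], [-58, -206, 0], [-58, -206, 0]], spin=[8, 16, 24, 32, 32, 32, 32, 32])

```text
clock: 4.9
tool_pos: [0.4974, -0.2851, 0.116]
orientation: [0.462, 0.887, 0.001, -0.001]
contact_force: [0.2, 0.7, 0.1]
gripper_width: 0.0296
finger_force: 20.0
```

```bash
python3 - <<'E'
from plant import bot
from h import *
s=bot.observe(); print(go(s,(499,-288,31),35),s["joint_positions"].round(2),s["tool_pos"],s["gripper_width"])
c=bot.get_image("wrist"); cv2.imwrite("pics/w2.png",c["img"][:,:,::-1])
im=cv2.cvtColor(c["img"],cv2.COLOR_RGB2HSV)
m=cv2.inRange(im,(6,115,60),(20,255,255)); m=cv2.morphologyEx(m,cv2.MORPH_OPEN,np.ones((3,3)))
for k in cv2.findContours(m,cv2.RETR_EXTERNAL,cv2.CHAIN_APPROX_NONE)[0]:
    if cv2.contourArea(k)>1500: print(k[:,0].mean(0).round(),rect(c,k[:,0],.006))
E
```

```text
[array([-3.4, -0.4, 85. ]), np.float64(-0.1)] [ 0.    0.5   0.6   1.93 -0.38  0.83  1.41] [ 0.49739505 -0.28512773  0.11603313] 0.029571599218526295
[304. 382.] (595, -379, 54, 335, 34.9)
[505. 225.] (637, -210, 63, 113, -52.7)
[272. 190.] (491, -279, 57, 77, -54.7)
[ 88. 161.] (376, -330, 28, 92, -48.3)
[279.  45.] (433, -198, 61, 78, 28.3)
```

View pics/w2.png

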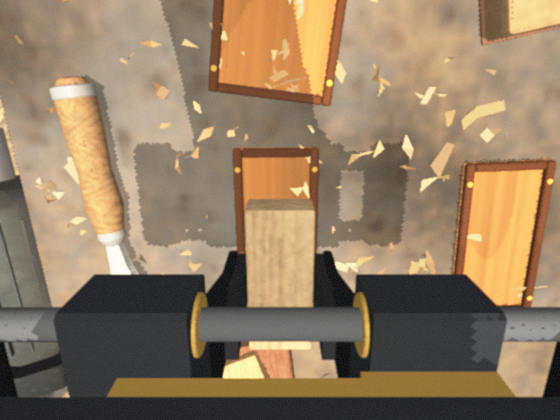

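Block held upright, near-end top corners at (246,202) and (314,202). Tray_small's near outer corners are at (233,149) and (319,149).

```bash
python3 - <<'E'
from plant import bot
from h import *
s=bot.observe(); c=bot.get_image("wrist"); r=tool(s)[1]
e=ray(c,[(233,149),(319,149)],.008)*1e3; d=e[1]-e[0]; n=np.array([-d[1],d[0]])[:2]/np.linalg.norm(d)
m=e.mean(0)[:2]; print("w",np.linalg.norm(d),"yaw",np.degrees(np.arctan2(n[1],n[0])),"ctr",m+49*n,m-49*n)
b=ray(c,[(246,202),(314,202)],s["tool_pos"][2]-.026+.018)*1e3; d=b[1]-b[0];n=np.array([-d[1],d[0]])[:2]/np.linalg.norm(d);m=b.mean(0)[:2]
print("block w",np.linalg.norm(d),"ctr",m+35*n,m-35*n,"tcp",s["tool_pos"])
E
```

```text
w 56.88133300081182 yaw 124.89562297599662 ctr [ 441.63792339 -208.67870027] [ 497.70207871 -289.05786728]
block w 28.177434207786895 ctr [ 455.67005815 -224.37944199] [ 495.70933229 -281.79770151] tcp [ 0.497497   -0.28520945  0.11618526]
```

>>> servo_tool(translation=[[-6, -2, 30], [-6, -2, 60], [-6, -2, 74], [-6, -2, 79], [-6, -2, 82], [-6, -2, 84], [-6, -2, 86], [-6, -2, 86]], spin=[0, 0, 0, 0, 0, 0, 0, 0])

```text
clock: 5.8
tool_pos: [0.4988, -0.2939, 0.031]
orientation: [0.464, 0.886, 0.0, 0.0]
contact_force: [-0.4, -0.2, -0.2]
gripper_width: 0.0297
finger_force: 20.0
```

>>> servo_tool(translation=[[0, 0, 0], [0, 0, 0], [0, 0, 0], [0, 0, -10], [0, 0, -40], [0, 0, -80], [0, 0, -120], [0, 0, -150], [0, 0, -150], [0, 0, -150]], spin=[0, 0, 0, 0, 0, 0, 0, 0, 0, 0], fingers=60)

```text
clock: 6.8
tool_pos: [0.4987, -0.2938, 0.1815]
orientation: [0.464, 0.886, 0.0, 0.001]
contact_force: [0.1, 0.7, 0.5]
gripper_width: 0.0598
finger_force: 0.0
```

```bash
python3 - <<'E'
from plant import bot
from h import *
s=bot.observe(); print(go(s,(500,-365,180),59),s["joint_positions"].round(2),s["tool_pos"],s["gripper_width"])
c=bot.get_image("wrist"); cv2.imwrite("pics/w3.png",c["img"][:,:,::-1])
E
```

```text
[array([-59.3, -39.5,   1.5]), np.float64(-24.3)] [-0.03  0.43  0.65  1.86 -0.31  0.96  1.36] [ 0.4987005  -0.29375335  0.18148276] 0.05984598365309259
```

View pics/w3.png

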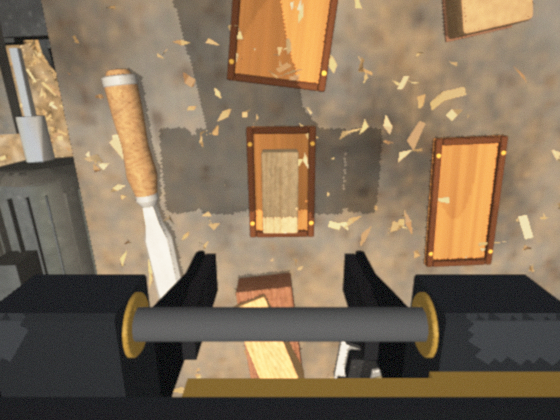

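Small block seems in its tray; block corners (262,151)–(300,234), tray (247,127)–(315,237). I check the centring and the distance to the wedge.

```bash
python3 - <<'E'
from plant import bot
from h import *
c=bot.get_image("wrist")
print(rect(c,[(262,150),(299,150),(300,235),(262,235)],.021),rect(c,[(247,127),(316,126),(314,237),(249,237)],.008))
print("wedge tray",rect(c,[(434,136),(507,136),(491,265),(426,265)],.008))
E
```

```text
(499, -292, 32, 73, -55.3) (496, -288, 58, 97, -54.7)
wedge tray (637, -212, 60, 120, -52.2)
```

>>> servo_tool(translation=[[-59, -40, 0], [-59, -40, 0], [-59, -40, 0], [-59, -40, 0], [-59, -40, 0], [-59, -40, 0]], spin=[-8, -16, -24, -24, -24, -24])

```text
clock: 7.5
tool_pos: [0.4992, -0.3641, 0.1797]
orientation: [0.27, 0.963, 0.0, -0.001]
contact_force: [0.1, 0.6, -0.2]
gripper_width: 0.0595
finger_force: 0.0
```

```bash
python3 - <<'E'
from plant import bot
from h import *
s=bot.observe(); print(go(s,(579,-418,57),59),s["joint_positions"].round(2),s["tool_pos"],s["gripper_width"])
c=bot.get_image("wrist"); cv2.imwrite("pics/w4.png",c["img"][:,:,::-1])
E
```

```text
[array([-96.4,  -4.5, 122.6]), np.float64(-0.4)] [ 0.17  0.47  0.54  1.77 -0.29  0.98  1.84] [ 0.49917566 -0.36410431  0.17973435] 0.05953364118277074
```

View pics/w4.png

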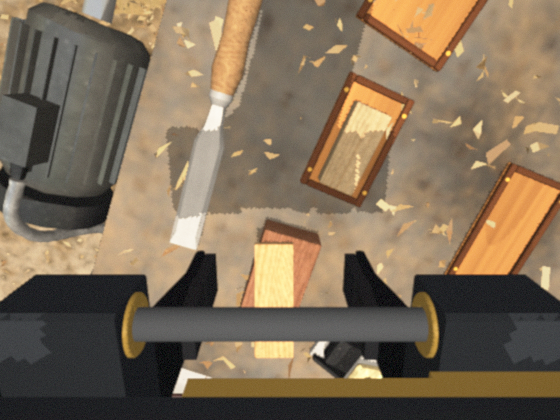

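The wedge's thin-end edge is (254,242)–(294,242) and the thick end is at about y=358, x 254–294. The nearest plane corner is at (313,350).

```bash
python3 - <<'E'
from plant import bot
from h import *
s=bot.observe(); c=bot.get_image("wrist"); r=tool(s)[1]
lo=ray(c,[(254,242),(294,242)],.034)*1e3; hi=ray(c,[(254,358),(294,358)],.062)*1e3
d=(hi.mean(0)-lo.mean(0))[:2]; L=np.linalg.norm(d); d/=L
g=(hi.mean(0)+lo.mean(0))[:2]/2+15*d; g2=lo.mean(0)[:2]+60*d
print(np.linalg.norm(lo[1]-lo[0]),np.linalg.norm(hi[1]-hi[0]),L,np.degrees(np.arctan2(d[1],d[0])),g,g2)
print(go(s,(*g,57),np.degrees(np.arctan2(d[1],d[0]))+90))
for z in(0,.05):
    p=ray(c,[(313,350)],z)[0]*1e3; print("plane corner in tool xy from grip",r.T[:2]@np.r_[p[:2]-g,0])
E
```

```text
32.853162932532776 32.91134632292403 91.29803619584631 -31.35318125171377 [ 580.27222888 -418.169286  ] [ 579.71798284 -417.8315941 ]
[array([-97.4,  -4.1, 122.9]), np.float64(0.0)]
plane corner in tool xy from grip [-71.23645279  38.35176876]
plane corner in tool xy from grip [-32.21264915  33.12967141]
```

>>> servo_tool(translation=[[-48, -2, 0], [-97, -4, 10], [-97, -4, 50], [-97, -4, 90], [-97, -4, 115], [-97, -4, 124], [-97, -4, 124], [-97, -4, 124]], spin=[0, 0, 0, 0, 0, 0, 0, 0])

```text
clock: 8.4
tool_pos: [0.5809, -0.4195, 0.0581]
orientation: [0.27, 0.963, -0.001, 0.001]
contact_force: [-0.0, -0.1, 0.0]
gripper_width: 0.06
finger_force: 0.0
```

>>> servo_tool(translation=[[0, 0, 0], [0, 0, 0], [0, 0, 0], [0, 0, 0], [0, 0, 0], [0, 0, 0], [0, 0, -10], [0, 0, -40], [0, 0, -80], [0, 0, -80]], spin=[0, 0, 0, 0, 0, 0, 0, 0, 0, 0], fingers=10)

```text
clock: 9.4
tool_pos: [0.5825, -0.4219, 0.1434]
orientation: [0.27, 0.963, -0.002, 0.005]
contact_force: [0.8, -1.5, 0.5]
gripper_width: 0.0321
finger_force: 20.0
```

```bash
python3 - <<'E'
from plant import bot
from h import *
s=bot.observe(); d=np.array([np.cos(np.radians(-52.4)),np.sin(np.radians(-52.4))])
t=np.array([638,-212])+15*d
print(t,go(s,(*t,136),37.6),s["joint_positions"].round(2),s["tool_pos"],s["gripper_width"])
E
```

```text
[ 647.15217746 -223.88434465] [array([ 47.8, 202.7,   6.6]), np.float64(21.1)] [ 0.25  0.66  0.51  1.54 -0.36  1.02  1.87] [ 0.58254083 -0.42187037  0.1433662 ] 0.03208396996816907
```

>>> servo_tool(translation=[[48, 203, 0], [48, 203, 0], [48, 203, 0], [48, 203, 0], [48, 203, 0], [48, 203, 0], [48, 203, 0], [48, 203, 0]], spin=[8, 16, 21, 21, 21, 21, 21, 21])

```text
clock: 10.2
tool_pos: [0.6433, -0.2236, 0.1368]
orientation: [0.443, 0.897, -0.001, 0.0]
contact_force: [0.5, -0.6, -0.5]
gripper_width: 0.0318
finger_force: 20.0
```

```bash
python3 - <<'E'
from plant import bot
from h import *
s=bot.observe(); print(go(s,(647,-224,34),37.6),s["joint_positions"].round(2),s["tool_pos"],s["gripper_width"])
c=bot.get_image("wrist"); cv2.imwrite("pics/w5.png",c["img"][:,:,::-1])
t=bot.get_image("top"); q=bot.get_image("scene")
a=cv2.resize(t["img"][100:240,150:360],(400,267)); b=cv2.resize(q["img"][130:250,150:360],(400,229))
cv2.imwrite("pics/v5.png",np.vstack([a,b])[:,:,::-1])
E
```

```text
[array([ -2.5,   2.8, 102.8]), np.float64(-0.1)] [-0.13  0.64  0.6   1.65 -0.41  0.99  1.27] [ 0.64332088 -0.22357679  0.136838  ] 0.03178047075236973
```

View pics/w5.png

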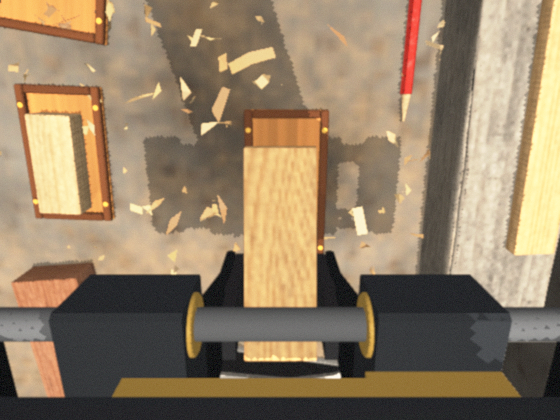

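View pics/v5.png

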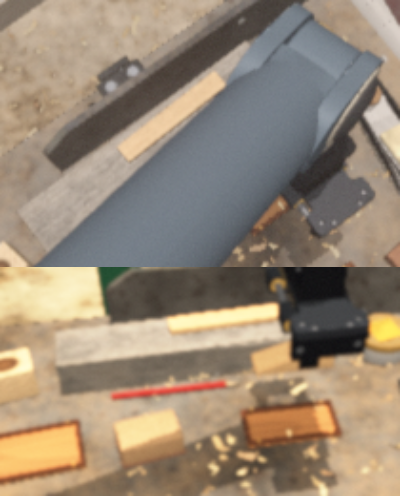

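Wedge held upright, thin end edge at (244,147)–(317,147); tray's near outer corners (244,111), (328,111). The box's front face runs from x≈425 (foot) to x≈467 (top) at row 200.

```bash
python3 - <<'E'
from plant import bot
from h import *
s=bot.observe(); c=bot.get_image("wrist"); p,r=tool(s); p=p*1e3
loc=lambda uv,z:(r.T[:2]@(ray(c,uv,z)*1e3-[p[0],p[1],0]).T).T.round(1)
print("box foot",loc([(425,200),(428,150)],0)); 
for z in(.05,.06,.07,.08,.09):print(z,loc([(467,200)],z))
print("tray near corners",loc([(244,111),(328,111)],.008)); print("wedge thin",loc([(244,147),(317,147)],p[2]/1e3-.030+.006))
E
```

```text
box foot [[  2.  111.8]
 [ 40.4 109.6]]
0.05 [[ 16.6 118.3]]
0.06 [[ 19.6 113.1]]
0.07 [[ 22.5 108. ]]
0.08 [[ 25.4 102.8]]
0.09 [[28.3 97.7]]
tray near corners [[ 68.8 -24.5]
 [ 68.8  33.9]]
wedge thin [[ 59.1 -15.3]
 [ 59.1  16.7]]
```

>>> servo_tool(translation=[[-4, 4, 40], [-4, 4, 75], [-4, 4, 92], [-4, 4, 97], [-4, 4, 100], [-4, 4, 102], [-4, 4, 104], [-4, 4, 104]], spin=[0, 0, 0, 0, 0, 0, 0, 0])

```text
clock: 11.2
tool_pos: [0.6506, -0.2213, 0.0334]
orientation: [0.441, 0.898, 0.0, 0.001]
contact_force: [-0.3, 0.3, -0.8]
gripper_width: 0.0318
finger_force: 20.0
```

>>> servo_tool(translation=[[0, -1, -2], [-1, -3, -2], [-1, -3, 0], [-1, -3, 0]], spin=[0, 0, 0, 0])

```text
clock: 11.6
tool_pos: [0.6481, -0.2239, 0.0323]
orientation: [0.441, 0.898, 0.0, -0.0]
contact_force: [0.6, 0.5, 0.5]
gripper_width: 0.0318
finger_force: 20.0
```

>>> servo_tool(translation=[[0, 0, 0], [0, 0, 0], [0, 0, 0], [0, 0, -10], [0, 0, -40], [0, 0, -80], [0, 0, -120], [0, 0, -150], [0, 0, -150], [0, 0, -150]], spin=[0, 0, 0, 0, 0, 0, 0, 0, 0, 0], fingers=60)

```text
clock: 12.6
tool_pos: [0.6485, -0.2239, 0.1837]
orientation: [0.441, 0.898, 0.0, 0.001]
contact_force: [-0.2, 0.6, -0.4]
gripper_width: 0.0597
finger_force: 0.0
```

```bash
python3 - <<'E'
from plant import bot
from h import *
s=bot.observe(); print(go(s,(525,-385,180),42),s["joint_positions"].round(2),s["tool_pos"],s["gripper_width"])
c=bot.get_image("wrist"); cv2.imwrite("pics/w6.png",c["img"][:,:,::-1])
E
```

```text
[array([ -52. , -196.3,    3.5]), np.float64(-4.3)] [-0.14  0.6   0.63  1.59 -0.39  1.07  1.25] [ 0.64854284 -0.22389667  0.18368248] 0.059693818013393685
```

View pics/w6.png

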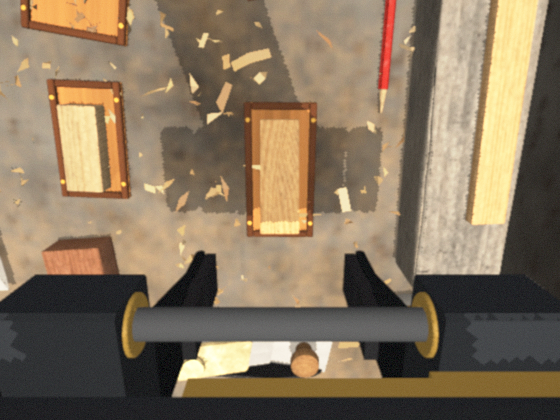

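Wedge lies flat and centred in its tray (245–316, 103–235). Now over to the brown block.

```bash
python3 - <<'E'
from plant import bot
from h import *
print(go(bot.observe(),(571,-412,200),42))
E
```

```text
[array([-102.2, -176.2,  -17.9]), np.float64(-4.3)]
```

>>> servo_tool(translation=[[-102, -176, -18], [-102, -176, -18], [-102, -176, -18], [-102, -176, -18], [-102, -176, -18], [-102, -176, -18], [-102, -176, -18], [-102, -176, -18]], spin=[-4, -4, -4, -4, -4, -4, -4, -4], fingers=80)

```text
clock: 13.45
tool_pos: [0.5727, -0.4095, 0.1993]
orientation: [0.408, 0.913, 0.001, -0.001]
contact_force: [0.4, -0.6, 0.0]
gripper_width: 0.08
finger_force: 0.0
```

```bash
python3 - <<'E'
from plant import bot
from h import *
s=bot.observe();print(s["tool_pos"])
c=bot.get_image("wrist"); cv2.imwrite("pics/w7.png",c["img"][:,:,::-1])
hsv=cv2.cvtColor(c["img"],cv2.COLOR_RGB2HSV); print(hsv[200,270])
E
```

```text
[ 0.57272176 -0.40952761  0.19926824]
[ 10 127 149]
```

View pics/w7.png

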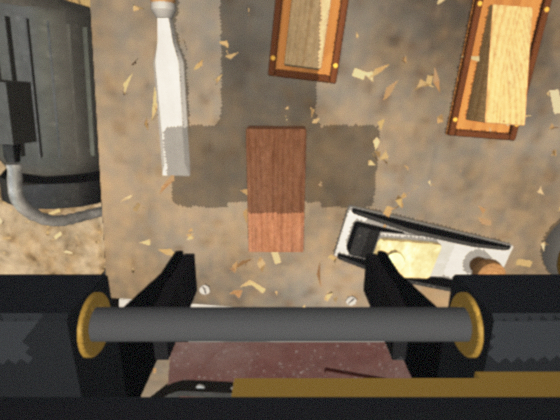

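Brown block alone: corners (246,127), (306,127), (304,252), (247,252); nearest plane corners (336,253), (350,207).

```bash
python3 - <<'E'
from plant import bot
from h import *
s=bot.observe(); c=bot.get_image("wrist"); p,r=tool(s); p=p*1e3
loc=lambda uv,z:(r.T[:2]@(ray(c,uv,z)*1e3-[p[0],p[1],0]).T).T.round(1)
b=[(246,127),(306,127),(304,252),(247,252)]
g=rect(c,b,.028); print(g,loc(b,.028)); 
for z in(0,.05):print("plane",loc([(336,253),(350,207)],z))
print(go(s,(g[0],g[1],28),g[4]+90))
E
```

```text
(571, -413, 51, 111, -48.1) [[ 54.1 -26.9]
 [ 54.1  22. ]
 [-56.6  22.4]
 [-56.6 -29. ]]
plane [[-70.2  55.9]
 [-22.9  67. ]]
plane [[-47.7  47.8]
 [ -7.3  57.3]]
[array([ -1.6,  -3.6, 171.6]), np.float64(-0.0)]
```

>>> servo_tool(translation=[[4, -4, 45], [4, -4, 90], [4, -4, 130], [4, -4, 155], [4, -4, 166], [4, -4, 172], [4, -4, 172], [4, -4, 172]], spin=[0, 0, 0, 0, 0, 0, 0, 0], fingers=68)

```text
clock: 14.35
tool_pos: [0.5667, -0.4125, 0.0301]
orientation: [0.409, 0.912, -0.0, 0.001]
contact_force: [-0.1, -0.9, 0.5]
gripper_width: 0.0676
finger_force: 0.0
```

>>> servo_tool(translation=[[0, 0, 0], [0, 0, 0], [0, 0, 0], [0, 0, 0], [0, 0, 0], [0, 0, -5], [0, 0, -20], [0, 0, -60], [0, 0, -110], [0, 0, -120]], spin=[0, 0, 0, 0, 0, 0, 0, 0, 0, 0], fingers=30, force=30)

```text
clock: 15.35
tool_pos: [0.5678, -0.4151, 0.156]
orientation: [0.41, 0.912, -0.001, 0.005]
contact_force: [0.3, -0.6, -0.1]
gripper_width: 0.0501
finger_force: 30.0
```

```bash
python3 - <<'E'
from plant import bot
from h import *
s=bot.observe(); print(go(s,(470,-150,150),43),go(s,(444,48,150),43),s["joint_positions"].round(2),s["tool_pos"],s["gripper_width"])
E
```

```text
[array([263.1, 103.1,   3.3]), np.float64(-1.4)] [array([428.3, 215.2,   1.6]), np.float64(-1.4)] [ 0.18  0.64  0.6   1.58 -0.41  1.03  1.62] [ 0.56778994 -0.4150503   0.15598812] 0.05012786149013341
```

>>> servo_tool(translation=[[428, 215, 0], [428, 215, 0], [428, 215, 0], [428, 215, 0], [428, 215, 0], [428, 215, 0], [428, 215, 0], [428, 215, 0], [428, 215, 0], [428, 215, 0]], spin=[-1, -1, -1, -1, -1, -1, -1, -1, -1, -1])

```text
clock: 16.35
tool_pos: [0.4402, 0.0543, 0.1488]
orientation: [0.399, 0.917, 0.001, -0.001]
contact_force: [0.2, -1.5, -1.4]
gripper_width: 0.0496
finger_force: 30.0
```

```bash
python3 - <<'E'
from plant import bot
from h import *
s=bot.observe(); print(go(s,(444,48,130),43),s["joint_positions"].round(2),s["tool_pos"],s["gripper_width"])
E
```

```text
[array([-7.2, -1.5, 18.8]), np.float64(-0.1)] [-0.75  0.23  0.62  2.19 -0.2   0.77  0.75] [0.44016133 0.05425557 0.14884133] 0.04958078534367037
```

>>> servo_tool(translation=[[-4, -2, 10], [-4, -2, 10], [-4, -2, 10], [-4, -2, 10]], spin=[0, 0, 0, 0])

```text
clock: 16.75
tool_pos: [0.4434, 0.0451, 0.1388]
orientation: [0.403, 0.915, 0.0, 0.0]
contact_force: [0.8, 0.4, -1.2]
gripper_width: 0.0496
finger_force: 30.0
```

```bash
python3 - <<'E'
from plant import bot
from h import *
s=bot.observe(); print(go(s,(444,48,30),43),s["tool_pos"])
c=bot.get_image("wrist"); cv2.imwrite("pics/w8.png",c["img"][:,:,::-1])
E
```

```text
[array([  1.8,   2.4, 108.8]), np.float64(-0.5)] [0.44338342 0.04511482 0.13884149]
```

View pics/w8.png

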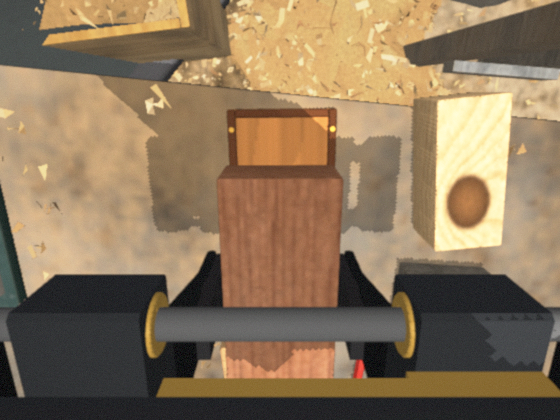

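Block held over the tray: its near top edge is (219,176)–(342,176), and the tray's near corners are (229,110), (337,109). The knotty offcut at (415–510, 95–245) stands to the right, so I check its clearance.

```bash
python3 - <<'E'
from plant import bot
from h import *
s=bot.observe(); c=bot.get_image("wrist"); p,r=tool(s); p=p*1e3
loc=lambda uv,z:(r.T[:2]@(ray(c,uv,z)*1e3-[p[0],p[1],0]).T).T.round(1)
t=loc([(229,110),(337,109)],.008);b=loc([(219,176),(342,176)],p[2]/1e3-.002)
print("tray",t,"block",b)
print("tray ctr",t.mean(0)-[69,0],"block ctr",b.mean(0)-[55,0])
for z in(0,.05,.08):print("offcut",loc([(414,97),(432,245)],z))
E
```

```text
tray [[ 69.3 -34.9]
 [ 69.9  40.6]] block [[ 51.  -23.1]
 [ 51.   24.8]]
tray ctr [0.6  2.85] block ctr [-4.    0.85]
offcut [[ 77.8  96.3]
 [-36.3 122.8]]
offcut [[ 78.8  79.2]
 [-15.  101.1]]
offcut [[79.4 69. ]
 [-2.2 88.1]]
```

>>> servo_tool(translation=[[5, 2, 40], [5, 2, 75], [5, 2, 92], [5, 2, 97], [5, 2, 100], [5, 2, 103], [5, 2, 105], [5, 2, 106], [5, 2, 106]], spin=[0, 0, 0, 0, 0, 0, 0, 0, 0])

```text
clock: 17.75
tool_pos: [0.4413, 0.0517, 0.0329]
orientation: [0.401, 0.916, 0.0, 0.0]
contact_force: [0.1, 0.0, -0.8]
gripper_width: 0.0497
finger_force: 30.0
```

```bash
python3 - <<'E'
from plant import bot
from h import *
s=bot.observe(); d=s["tool_pos"]*1e3-[443.4,45.1,138.8]; print(tool(s)[1].T@d, s["tool_pos"],s["contact_force"])
E
```

```text
[  6.31392797   2.79385766 105.94108273] [0.44125003 0.05168293 0.03286027] [ 0.14080354  0.02416091 -0.83697484]
```

>>> servo_tool(translation=[[0, 0, 0], [0, 0, 0], [0, 0, 0], [0, 0, -10], [0, 0, -40], [0, 0, -80], [0, 0, -120], [0, 0, -165], [0, 0, -165], [0, 0, -165]], spin=[0, 0, 0, 0, 0, 0, 0, 0, 0, 0], fingers=68)

```text
clock: 18.75
tool_pos: [0.4413, 0.0517, 0.1988]
orientation: [0.401, 0.916, 0.001, 0.001]
contact_force: [-1.1, 0.7, -0.4]
gripper_width: 0.0678
finger_force: 0.0
```

```bash
python3 - <<'E'
from plant import bot
from h import *
s=bot.observe(); print(go(s,(526,-76,200),47),s["joint_positions"].round(2),s["tool_pos"],s["gripper_width"])
c=bot.get_image("wrist"); cv2.imwrite("pics/w9.png",c["img"][:,:,::-1])
hsv=cv2.cvtColor(c["img"],cv2.COLOR_RGB2HSV)
# brown block by its lower brightness than tray; report blobs near centre
m=cv2.inRange(hsv,(4,80,60),(13,200,190)); m[270:]=0; m=cv2.morphologyEx(m,cv2.MORPH_OPEN,np.ones((9,9)))
for k in cv2.findContours(m,cv2.RETR_EXTERNAL,cv2.CHAIN_APPROX_NONE)[0]:
    if cv2.contourArea(k)>1500: print("brown?",k[:,0].mean(0).round(),rect(c,k[:,0],.031))
E
```

```text
[array([-151.3,  -24.4,   -1.3]), np.float64(-4.3)] [-0.82  0.15  0.68  2.14 -0.12  0.89  0.68] [0.44127118 0.05172939 0.19875215] 0.06777679639434071
brown? [278. 174.] (434, 60, 49, 82, -47.6)
```

>>> servo_tool(translation=[[-151, -24, 0], [-151, -24, 0], [-151, -24, 0], [-151, -24, 0], [-151, -24, 0], [-151, -24, 0], [-151, -24, 0]], spin=[-4, -4, -4, -4, -4, -4, -4])

```text
clock: 19.5
tool_pos: [0.5248, -0.074, 0.1968]
orientation: [0.368, 0.93, 0.0, -0.001]
contact_force: [-0.3, 0.6, 0.8]
gripper_width: 0.0679
finger_force: 0.0
```

```bash
python3 - <<'E'
from plant import bot
from h import *
s=bot.observe(); print(s["tool_pos"])
c=bot.get_image("wrist"); cv2.imwrite("pics/w10.png",c["img"][:,:,::-1])
lab=cv2.cvtColor(c["img"],cv2.COLOR_RGB2LAB); hsv=cv2.cvtColor(c["img"],cv2.COLOR_RGB2HSV)
print([hsv[y,x].tolist() for x,y in((280,160),(280,180),(280,200),(280,220),(220,190),(340,190),(280,120))])
m=cv2.inRange(hsv,(8,75,60),(20,150,255)); m[262:]=0; m=cv2.morphologyEx(m,cv2.MORPH_OPEN,np.ones((7,7)))
for k in cv2.findContours(m,cv2.RETR_EXTERNAL,cv2.CHAIN_APPROX_NONE)[0]:
    if cv2.contourArea(k)>1500: print(cv2.boundingRect(k),rect(c,k[:,0],.03))
E
```

```text
[ 0.52475914 -0.07399183  0.19676239]
[[15, 119, 189], [16, 121, 188], [15, 118, 181], [19, 112, 244], [15, 89, 117], [19, 49, 126], [16, 78, 108]]
(185, 146, 125, 116) (515, -102, 103, 106, 46.8)
(287, 0, 74, 86) (462, 30, 50, 60, -47.1)
(55, 0, 248, 155) (409, -67, 113, 184, 46.8)
```

```bash
python3 - <<'E'
from plant import bot
from h import *
s=bot.observe(); c=bot.get_image("wrist"); hsv=cv2.cvtColor(c["img"],cv2.COLOR_RGB2HSV)
for lo in((10,95,140),(10,105,150)):
    m=cv2.inRange(hsv,lo,(21,170,255)); m[275:]=0; m=cv2.morphologyEx(m,cv2.MORPH_OPEN,np.ones((7,7)))
    for k in cv2.findContours(m,cv2.RETR_EXTERNAL,cv2.CHAIN_APPROX_NONE)[0]:
        if cv2.contourArea(k)>1500: g=rect(c,k[:,0],.03); print(cv2.boundingRect(k),g,go(s,(g[0],g[1],29),g[4]+90))
E
```

```text
(250, 153, 59, 85) (527, -76, 49, 74, -43.2) [array([-3.100e+00, -1.000e-01,  1.681e+02]), np.float64(0.0)]
(75, 123, 92, 114) (427, -164, 65, 90, -61.9) [array([   9.6, -132.7,  168.1]), np.float64(18.7)]
(276, 0, 88, 98) (463, 24, 62, 70, -45.8) [array([112. ,  29.1, 168.2]), np.float64(2.6)]
(250, 154, 59, 83) (527, -76, 48, 72, -42.8) [array([-3.100e+00, -1.000e-01,  1.681e+02]), np.float64(-0.4)]
(75, 124, 92, 113) (426, -165, 63, 88, -61.6) [array([   9.7, -134.1,  168.1]), np.float64(18.4)]
(276, 0, 88, 97) (463, 25, 61, 68, -46.0) [array([112.7,  29.8, 168.2]), np.float64(2.8)]
```

Cork block sits at (527,−76), yaw −43.

>>> servo_tool(translation=[[-3, 0, 45], [-3, 0, 90], [-3, 0, 130], [-3, 0, 155], [-3, 0, 164], [-3, 0, 168], [-3, 0, 168], [-3, 0, 168]], spin=[0, 0, 0, 0, 0, 0, 0, 0])

```text
clock: 20.4
tool_pos: [0.529, -0.0777, 0.0309]
orientation: [0.369, 0.929, 0.001, 0.001]
contact_force: [-0.1, 0.5, -0.8]
gripper_width: 0.0678
finger_force: 0.0
```

>>> servo_tool(translation=[[0, 0, 0], [0, 0, 0], [0, 0, 0], [0, 0, 0], [0, 0, 0], [0, 0, -5], [0, 0, -20], [0, 0, -60], [0, 0, -110], [0, 0, -110]], spin=[0, 0, 0, 0, 0, 0, 0, 0, 0, 0], fingers=30, force=20)

```text
clock: 21.4
tool_pos: [0.5319, -0.0793, 0.1459]
orientation: [0.369, 0.929, 0.002, 0.006]
contact_force: [1.1, 0.3, -0.9]
gripper_width: 0.051
finger_force: 20.0
```

```bash
python3 - <<'E'
from plant import bot
from h import *
s=bot.observe(); print(go(s,(423,-175,140),28.6),s["joint_positions"].round(2),s["tool_pos"],s["gripper_width"])
E
```

```text
[array([  13.5, -144.4,    4.7]), np.float64(18.0)] [-0.47  0.41  0.69  2.   -0.35  0.84  1.23] [ 0.53191344 -0.07928289  0.145949  ] 0.05101473083903391
```

>>> servo_tool(translation=[[13, -144, 5], [13, -144, 5], [13, -144, 5], [13, -144, 5], [13, -144, 5], [13, -144, 5], [13, -144, 5], [13, -144, 5]], spin=[8, 16, 18, 18, 18, 18, 18, 18])

```text
clock: 22.2
tool_pos: [0.4205, -0.173, 0.1345]
orientation: [0.509, 0.861, -0.0, 0.0]
contact_force: [-1.3, 0.3, -0.2]
gripper_width: 0.0511
finger_force: 20.0
```

```bash
python3 - <<'E'
from plant import bot
from h import *
s=bot.observe(); p,r=tool(s); p=p*1e3; c=bot.get_image("wrist"); cv2.imwrite("pics/w11.png",c["img"][:,:,::-1])
print(go(s,(423,-175,34),28.6),s["tool_pos"],s["joint_positions"].round(2))
hsv=cv2.cvtColor(c["img"],cv2.COLOR_RGB2HSV)
m=cv2.inRange(hsv,(4,125,40),(16,255,255)); m[270:]=0; m=cv2.morphologyEx(m,cv2.MORPH_OPEN,np.ones((3,3)))
for k in cv2.findContours(m,cv2.RETR_EXTERNAL,cv2.CHAIN_APPROX_NONE)[0]:
    if cv2.contourArea(k)>800:
        q=k[:,0]; top=q[np.abs(q[:,1]-q[:,1].min())<25]; uv=[top[np.argmin(top[:,0])],top[np.argmax(top[:,0])]]
        print(cv2.boundingRect(k),uv,(r.T[:2]@(ray(c,uv,.008)*1e3-[p[0],p[1],0]).T).T.round(1))
        e=[(0,q[:,1].min())]; print("near edge x:",(r.T[:2]@(ray(c,[(280,q[:,1].min())],.008)*1e3-[p[0],p[1],0]).T).T.round(1))
E
```

```text
[array([ -3. ,   1.2, 100.5]), np.float64(0.2)] [ 0.4204933  -0.17297022  0.13446813] [-0.38  0.32  0.82  2.18 -0.34  0.76  1.16]
(226, 141, 109, 47) [array([226, 142], dtype=int32), array([334, 151], dtype=int32)] [[ 47.8 -37.6]
 [ 41.4  38.8]]
near edge x: [[48.5  0.5]]
(430, 0, 130, 55) [array([430,   0], dtype=int32), array([559,  20], dtype=int32)] [[137.3  95.7]
 [125.8 180.1]]
near edge x: [[137.3   0.5]]
```

>>> servo_tool(translation=[[-6, 1, 40], [-6, 1, 75], [-6, 1, 90], [-6, 1, 94], [-6, 1, 97], [-6, 1, 99], [-6, 1, 100], [-6, 1, 100]], spin=[0, 0, 0, 0, 0, 0, 0, 0])

```text
clock: 23.05
tool_pos: [0.4239, -0.1784, 0.0351]
orientation: [0.51, 0.86, 0.0, 0.001]
contact_force: [0.4, 0.4, -1.4]
gripper_width: 0.0511
finger_force: 20.0
```

```bash
python3 - <<'E'
from plant import bot
from h import *
s=bot.observe(); d=s["tool_pos"]*1e3-[420.5,-173,134.5]; print(tool(s)[1].T@d)
E
```

```text
[-6.36548731  0.28876976 99.4389884 ]
```

Position is right; lower 1 mm more, release and lift.

>>> servo_tool(translation=[[0, 0, 1], [0, 0, 1]], spin=[0, 0])

```text
clock: 23.25
tool_pos: [0.4236, -0.1784, 0.0337]
orientation: [0.51, 0.86, 0.0, 0.0]
contact_force: [0.7, 0.4, -0.3]
gripper_width: 0.0509
finger_force: 20.0
```

>>> servo_tool(translation=[[0, 0, 0], [0, 0, 0], [0, 0, 0], [0, 0, -10], [0, 0, -40], [0, 0, -80], [0, 0, -120], [0, 0, -165], [0, 0, -200], [0, 0, -200]], spin=[0, 0, 0, 0, 0, 0, 0, 0, 0, 0], fingers=68)

```text
clock: 24.25
tool_pos: [0.426, -0.1799, 0.2381]
orientation: [0.51, 0.86, 0.003, 0.004]
contact_force: [0.1, 1.0, -0.1]
gripper_width: 0.068
finger_force: 0.0
```

```bash
python3 - <<'E'
from plant import bot
from h import *
w=bot.get_image("wrist")["img"]; t=bot.get_image("scene")["img"]; w9=cv2.imread("pics/w9.png")
a=np.hstack([cv2.resize(w,(400,300))[:,:,::-1],cv2.resize(w9,(400,300))])
b=cv2.resize(t[140:320,110:420],(516,300),interpolation=cv2.INTER_CUBIC)[:,:,::-1]
b=cv2.copyMakeBorder(b,0,0,0,284,cv2.BORDER_CONSTANT)
cv2.imwrite("pics/final.png",np.vstack([a,b]))
E
```

```text
(no output)
```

View pics/final.png

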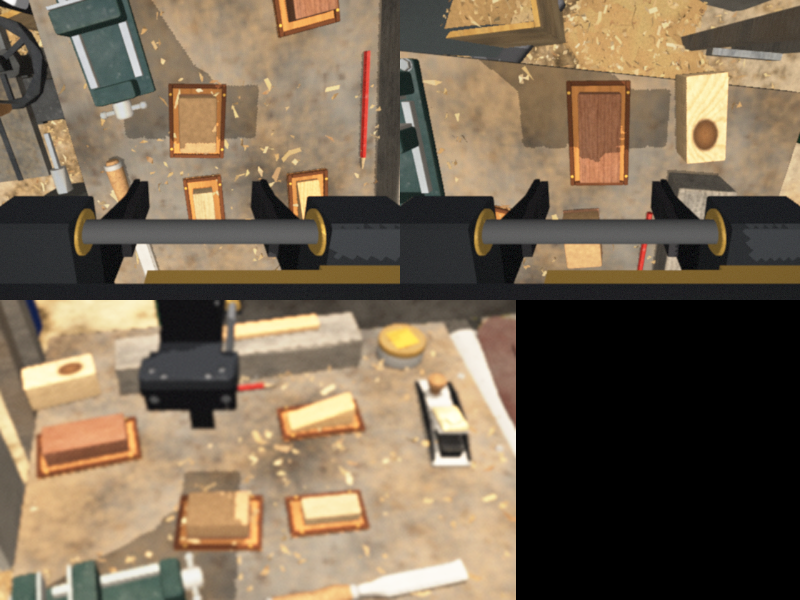

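All four pieces lie flat inside their trays: cork at (197,120), brown at (598,130), and the wedge and small block in the scene crop. Plane and chisel are unmoved, so I hand in.

```bash
python3 -c "
from plant import bot
print(bot.hand_in())"
```

```text
the job is handed in; nothing more can be done
None
```

Job handed in at about 24 s of the 104 s allowed: in the last pictures all four pieces lie flat and right side up in their own trays, and I saw no sign that the plane or chisel had moved.

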